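Find the valve housing with a loose piece inside

ROBOT

A 7-joint arm with a two-finger parallel gripper is mounted at the origin on the work surface. World frame = base frame: x ahead of the robot, y to its left, z up, the work surface at z = 0. Lengths are in m, angles in rad, forces in N, time in s.
With the tool pointing down it reaches from about 0.35 to 0.9 m from the base axis. Payload 8.1 kg.
Tool frame: the origin (TCP) lies where the fingers leave the gripper's body, on its centre line; the fingertips stand 66 mm ahead of it and the grasp point (between the pads) lies 47 mm ahead of it (arm.tip_reach is the distance from the TCP to the fingertips, in m); z points along the fingers, y is the direction in which the jaws open and shut (so a half turn about z gives the same grasp; the last joint's range is limited). The gripper opens to 92 mm and grips with 3 to 60 N. Pads are 19 mm wide; open, the fingers measure 130 mm over their backs; the gripper's body (75 mm by 190 mm) begins 47 mm behind the grasp point.
Start: joints at [-1.345, 0.434, 0.025, 1.573, -0.012, 1.134, -0.075], TCP at [0.202, 0.592, 0.292] pointing down, gripper open.
Joint ranges: [-2.62, 2.62], [-0.44, 2.09], [-1.27, 1.32], [0.08, 2.57], [-1.32, 4.46], [0.12, 2], [-2.74, 2.74]. Speed limits (rad/s): [2.22, 2.22, 3.01, 3.01, 3.14, 3.14, 3.14].

INTERFACE

Orientations are given as a rotation vector (axis times angle).
In Python, from cell import arm gives the robot as it stands.
- The arm moves only by the tool carry_out, never from a script. Its argument "plan" is a list of rows, each a list of 5 numbers: the shift along the world's x, y, z in cm, then the turn about the world's z in rad, then the finger opening in cm, from 0 to 9.18. In form: [[tx, ty, tz, spin, fingers], ...]. A call has 1 to 20 rows; each row is the pose to reach, as a shift and turn from the pose measured when the call began; what a row does not reach only later rows make up. A row lasts 1/10 s, in which the tool goes at most 50 mm and 8.59 degrees, less where a joint would pass 70% of its speed; a pose out of reach is approached as far as the arm can. A call with a gripper value outside its range is refused whole. The fingers move at their own pace and stop on an object; "squeeze" is the grip in N (left out, the last holds). Time passes only in rows, so rows that repeat a pose let the fingers close. It gives the time, the measured TCP pose, the force and the opening at its end, in the units of the state.
- arm.observe(): the state, without advancing time (a new reading comes with each control period).
- arm.get_image(name): name is "scene" or "top"; returns (picture, depth): 384x512x3 uint8, red, green, blue; 384x512 float32, m along the optical axis (not along the pixel's ray), 0 where there is no reading.
- arm.get_calibration(name): a dict with "intrinsics" (3x3 intrinsics, pixels), "rvec" (rotation vector, rad) and "tvec" (3), from world to camera coordinates, as OpenCV has them. Camera axes: x right, y down, z forward; pixel columns grow to the right and rows downward; lengths in m; the calibration is good to about 2 mm. A picture is of the moment at which its call begins. get_calibration takes no time and is no camera call.
- arm.sign_off(): hands the job in, once; it reports no verdict.
The state is a dict: "clock": time; "joints": joint angles; "dq": joint speeds; "joint_efforts": joint torques, N m; "position": TCP position; "ee_rot": TCP orientation; "force": force on the tool from outside, world axes, zero at the start; "ft_torque": the same for the moment, N m; "width": opening from 0.0 (shut) to 1.0 (fully open).
Only numpy, scipy, OpenCV 4.12 (cv2) and the standard library are available. Lean on these libraries where they do the work, as an engineer would, in place of code of your own. Each camera call takes 0.05 s, during which the arm holds its last target. There are 200 camera calls.

TASK

One of the three sealed green valve housings returned to the storeroom has a broken piece loose inside. Pick the housings up one at a time and gently rock each one end-down to feel whether something slides inside, until you have found it; lay any sound ones back flat where they were, and set the one in which you felt the piece slide down gently in the red quarantine cradle, fully home. Do not squeeze or bump the housings hard, and leave everything else alone.

Things in the scene. Friction and masses are not known exactly. Their poses are not given: they have to be found in the camera images.
- housing_a: One of three alike sealed valve housings: green metal box, black end caps with a brass disc, bright plate on top; 150 mm long (x axis) x 54 wide (y) x 50 high (z); origin: centre of its underside. 0.5 to 0.67 kg. Lies flat on the mat, length roughly away from the robot. A 20 to 35 N grip across the width holds it. All three balance alike as they lie; looks do not tell which one is faulty.
- housing_b: Alike to housing_a. In the faulty one (any of the three, it varies) a 160 to 250 g piece starts mid-length and can slide 50 mm either way along the length. It slides once the housing is tipped end-down by over 12 degrees (25 is sure) and stays at that end when brought level smoothly. In the sound ones the inner part is held fast in the middle.
- housing_c: Alike to housing_a. Held level across its middle, a faulty housing's moment about the line between the fingers changes by 0.08 to 0.12 N m once the piece has gone from the middle to an end (twice that from end to end); a sound one's stays within 0.03 N m.
- cradle: Fixed red cradle for one housing: base plate 190 (x) x 100 (y) x 10 mm; the housing lies flat on it, length along x, either end first; origin: centre of the underside. Play 2.5 mm at each end, 1.7 mm at each side. White sloping lead-ins widen the mouth by 9 mm, up to 46 mm above the bench. The cheeks stand 39 to 73 mm from the middle; the middle 78 mm of both long sides is open for fingers.
- mat: fixed black rubber mat under the three housings, 320 x 500 mm, 3 mm thick; origin at the centre of its underside, on the bench
- tape: roll of yellow tape lying flat, 90 mm across, 25 mm high; a bystander to leave alone, origin at or near its middle
- jar: amber jar with a steel cap, 60 mm across, 80 mm high; a bystander to leave alone, origin at or near its middle
- carton: small cardboard carton, 90 x 120 x 60 mm; a bystander to leave alone, origin at or near its middle
- wrench: open wrench lying flat; a bystander to leave alone, origin at or near its middle
- screwdriver: screwdriver lying flat; a bystander to leave alone, origin at or near its middle
- spray: blue and white can standing upright, 52 mm across, 160 mm high; a bystander to leave alone, origin at or near its middle
- mug: white mug, 80 mm across, 90 mm high; a bystander to leave alone, origin at or near its middle
Things that resemble listed ones, but are neither listed nor needed, are in the scene too. There is more than one size of the cradle; the one meant has the size given above. What is shaped like the housing_b but pink is not meant.

How it is judged:
By the outcome, as a careful person would: the job done as asked, in the order asked, and still so for the second after the job is handed in, with the robot touching nothing.
It also fails if it takes over 72 s, if anything falls off the work surface, if the arm or the gripper's body presses on something with over 40 N, if the wrist force passes 120 N, or if a joint passes its speed limit or range.

## Working session

There is one attempt and no reset: what is moved stays moved. The work goes in short steps, Python scripts to look and compute and a tool call to move; the robot and the scene stay as the last step left them, time stands still between calls to the robot, and variables do not carry over. Pictures are saved under pics/ and viewed, about 8 in all and at most 12, crops included, and the job is handed in when it is done.

Besides the shell and the picture viewer there is one more tool, called as name(argument=value, ...) on one line, values as JSON. carry_out: Moves the arm, as the interface text tells. Its arguments: {"type":"object","properties":{"plan":{"type":"array"},"squeeze":{"type":"number"}},"required":["plan"]}

```bash
mkdir -p pics; ls
cat > h.py <<'E'
import numpy as np, cv2
from cell import arm
def cam(n):
    c=arm.get_calibration(n); R=cv2.Rodrigues(np.array(c["rvec"],float))[0]
    return np.array(c["intrinsics"],float),R,np.array(c["tvec"],float).ravel()
def world(n,d):
    K,R,t=cam(n); v,u=np.mgrid[:d.shape[0],:d.shape[1]]
    p=np.stack([(u-K[0,2])/K[0,0]*d,(v-K[1,2])/K[1,1]*d,d],-1)
    return (p-t)@R
E
python3 - <<'E'
from h import *
for n in("top","scene"):
    im,d=arm.get_image(n); np.savez("pics/%s0.npz"%n,im=im,d=d)
    cv2.imwrite("pics/%s0.png"%n,cv2.resize(im[:,:,::-1],(800,600),interpolation=cv2.INTER_CUBIC))
print(arm.observe(), arm.tip_reach)
E
```

```text
pics
{'clock': 0.1, 'joints': array([-1.34458874,  0.43512981,  0.02499363,  1.57397201, -0.01157529,
        1.13399091, -0.07513046]), 'dq': array([-7.80445484e-05, -1.62399918e-03, -1.12072062e-03, -1.96843492e-03,
       -7.68778502e-04, -5.02421184e-04,  2.19536118e-04]), 'joint_efforts': array([ 2.25436655e-03, -6.69117951e+01,  9.87518951e-01, -3.15145111e+01,
       -6.04443136e-02,  3.73873953e-02,  1.69401517e-05]), 'position': array([0.20176723, 0.59116883, 0.29155141]), 'ee_rot': array([-5.14321090e-01, -3.09913618e+00,  2.12680115e-03]), 'force': array([ 0.24950597, -0.45325219, -0.28601379]), 'ft_torque': array([ 0.02492232,  0.01246806, -0.00395705]), 'width': 1.000095377973935} 0.0655
```

View pics/top0.png

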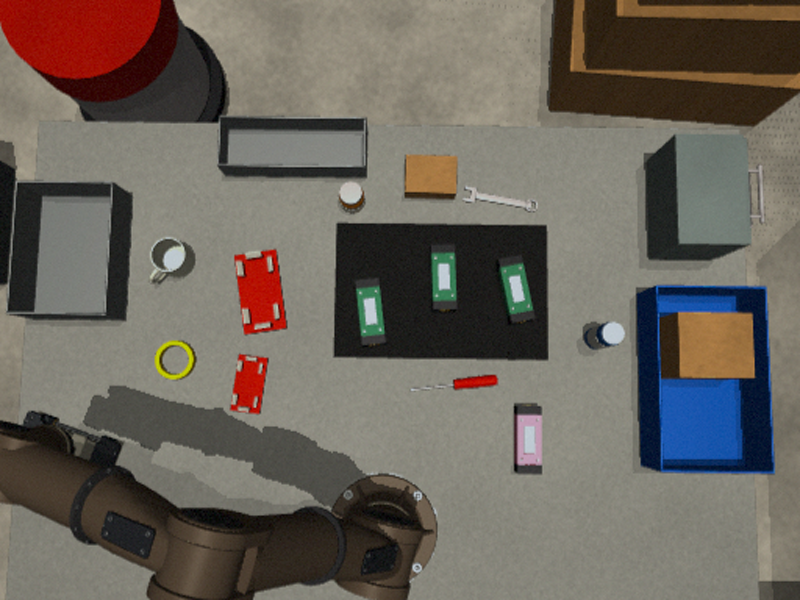

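View pics/scene0.png

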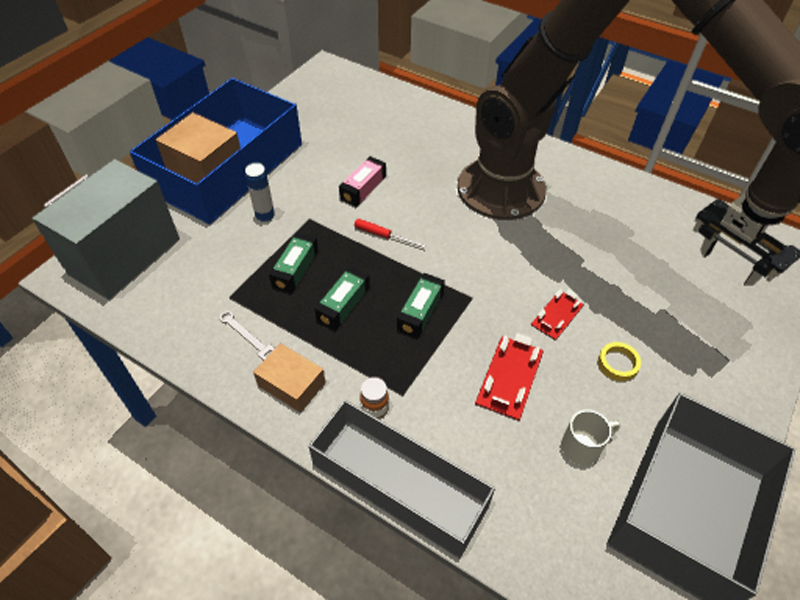

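Top picture (800x600 scale): green housings at (370,312), (444,277) and (517,290) on the black mat. The lookalikes are the pink box at (528,438) and the small red cradle at (249,384). The larger red cradle at (260,291) is probably the target, so I'll check the sizes.

```bash
cat > meas.py <<'E'
from h import *
def rects(im,P,kind):
    h=cv2.cvtColor(im,cv2.COLOR_RGB2HSV); z=P[...,2]
    ok=(P[...,0]>.1)&(P[...,0]<1)&(abs(P[...,1])<.7)
    if kind=="green": m=(h[...,0]>40)&(h[...,0]<90)&(h[...,1]>80)&(z>.04)&ok
    if kind=="red": m=((h[...,0]<6)|(h[...,0]>174))&(h[...,1]>150)&(z<.03)&ok&(z>-.01)
    m=cv2.morphologyEx(m.astype(np.uint8),cv2.MORPH_CLOSE,np.ones((7,7)))
    n,l,s,c=cv2.connectedComponentsWithStats(m)
    for i in range(1,n):
        if s[i,4]<150: continue
        k=l==i; p=P[k]; zt=np.median(p[:,2])
        (cx,cy),(a,b),t=cv2.minAreaRect((p[:,:2]*1000).astype(np.float32))
        if a<b: a,b,t=b,a,t+90
        print(kind,"px",c[i].round(),"centre mm",round(cx,1),round(cy,1),"median",np.median(p,0).round(4),"size",round(a,1),round(b,1),"ang",round((t+90)%180-90,1),"z",round(zt,4))
if __name__=="__main__":
    f=np.load("pics/top0.npz"); P=world("top",f["d"])
    rects(f["im"],P,"green"); rects(f["im"],P,"red")
    im=f["im"]; a=cv2.resize(im[145:275,140:200,::-1],None,fx=4.5,fy=4.5,interpolation=2); b=cv2.resize(im[145:275,215:350,::-1],None,fx=3.8,fy=4.5,interpolation=2)
    cv2.imwrite("pics/crop0.png",np.hstack([a,b]))
    K,R,t=cam("top"); print("cam",(-R.T@t).round(3),K[0,0])
E
python3 meas.py
```

```text
green px [284. 177.] centre mm 467.4 -107.5 median [ 0.576  -0.1317  0.0535] size 342.8 75.2 ang -12.3 z 0.0535
green px [330. 184.] centre mm 433.0 -206.1 median [ 0.5491 -0.2966  0.0541] size 409.2 115.8 ang -38.2 z 0.0541
green px [237. 199.] centre mm 426.3 20.9 median [0.4939 0.034  0.0538] size 254.2 59.4 ang 11.8 z 0.0538
red px [167. 187.] centre mm 432.4 199.0 median [0.5365 0.2927 0.012 ] size 496.5 181.5 ang 41.8 z 0.012
red px [160. 245.] centre mm 308.2 159.2 median [0.3274 0.3117 0.0083] size 384.1 129.2 ang 83.3 z 0.0083
red px [304. 244.] centre mm 330.1 -144.6 median [ 0.3375 -0.2082  0.0242] size 224.7 23.4 ang -83.0 z 0.0242
cam [ 0.308 -0.034  1.826] 499.85875946378974
```

View pics/crop0.png

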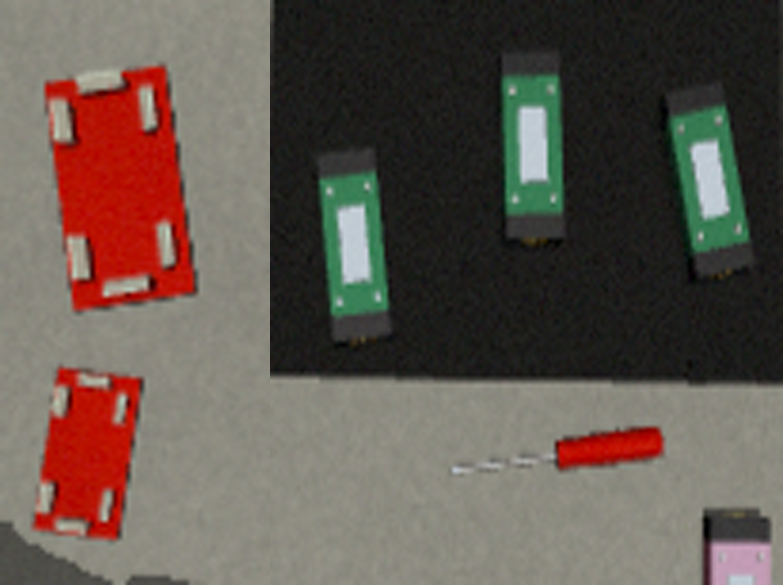

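```bash
cat > meas2.py <<'E'
from h import *
def onplane(n,uv,z):
    K,R,t=cam(n); uv=np.asarray(uv,float).reshape(-1,2)
    r=np.c_[(uv-K[[0,1],[2,2]])/K[[0,1],[0,1]],np.ones(len(uv))]@R; c=-R.T@t
    return c+r*((z-c[2])/r[:,2])[:,None]
def rects(n,im,z0,kind,S=4):
    big=cv2.resize(im,None,fx=S,fy=S,interpolation=cv2.INTER_CUBIC)
    h=cv2.cvtColor(big,cv2.COLOR_RGB2HSV).astype(int)
    m=(h[...,0]>40)&(h[...,0]<90)&(h[...,1]>80)&(h[...,2]>40) if kind=="green" else ((h[...,0]<8)|(h[...,0]>172))&(h[...,1]>130)&(h[...,2]>80)
    m=cv2.morphologyEx(m.astype(np.uint8),cv2.MORPH_OPEN,np.ones((5,5)))
    for c in cv2.findContours(m,cv2.RETR_EXTERNAL,cv2.CHAIN_APPROX_NONE)[0]:
        if cv2.contourArea(c)<150*S*S: continue
        p=onplane(n,(c.reshape(-1,2)+.5)/S-.5,z0)[:,:2]*1000
        (cx,cy),(a,b),t=cv2.minAreaRect(p.astype(np.float32))
        if a<b: a,b,t=b,a,t+90
        if 40<b<120 and cx<900: print(n,kind,"centre",round(cx,1),round(cy,1),"size",round(a,1),round(b,1),"ang",round((t+90)%180-90,1))
if __name__=="__main__":
    for n in("top","scene"):
        f=np.load("pics/%s0.npz"%n)
        rects(n,f["im"],.053,"green"); rects(n,f["im"],.010,"red")
    f=np.load("pics/top0.npz");P=world("top",f["d"])
    for x,y in((370,250),(240,230)):print(P[int(y*.64),int(x*.64)])
E
python3 meas2.py
```

```text
top green centre 494.6 35.6 size 112.2 58.4 ang 6.9
top green centre 550.8 -297.7 size 113.0 59.4 ang 11.4
top green centre 576.8 -132.0 size 112.0 58.5 ang 2.3
top red centre 326.4 314.9 size 131.1 69.8 ang -6.8
top red centre 542.2 296.3 size 190.6 101.0 ang 9.6
scene green centre 493.4 39.5 size 114.6 67.0 ang 7.1
scene green centre 581.1 -123.0 size 125.0 76.7 ang 2.0
scene green centre 548.3 -289.6 size 114.6 77.1 ang 11.9
scene red centre 544.9 296.0 size 192.1 100.2 ang 9.3
scene red centre 331.2 315.5 size 133.3 69.0 ang -6.7
[0.64441931 0.04186439 0.00142507]
[ 0.69086746  0.35274234 -0.00361978]
```

The large cradle measures 190.6 x 101 mm, which matches the description; the small one is 131 x 70. The three green housings are on the mat and I'm excluding the pink box. The tool can't tilt, so I'll grip each housing near one end with a light grip and lift. The other end stays on the mat, which tips the housing end-down. Then I'll lay it flat, regrip at mid-length and weigh the moment.

carry_out(plan=[[2,-4.5,0,0.04,9.18],[4,-9,0,0.08,9.18],[6,-13,0,0.12,9.18],[8,-17.5,0,0.16,9.18],[10,-22,0,0.2,9.18],[12,-26.5,0,0.24,9.18],[14,-31,0,0.28,9.18],[16,-35.5,0,0.32,9.18],[18,-40,0,0.36,9.18],[20,-44.5,0,0.4,9.18],[22.5,-49,0,0.44,9.18],[24.5,-53,-3,0.452,9.18],[25.3,-55.9,-6,0.452,9.18],[25.3,-55.9,-9,0.452,9.18],[25.3,-55.9,-12,0.452,9.18],[25.3,-55.9,-12,0.452,9.18],[25.3,-55.9,-12,0.452,9.18]], squeeze=15)

```text
clock: 1.8
position: [0.4545, 0.0321, 0.1717]
ee_rot: [0.193, -3.134, 0.003]
force: [0.2, -1.0, 0.2]
width: 1.004
```

```bash
cat >> h.py <<'E'
def st():
    s=arm.observe(); R=cv2.Rodrigues(s["ee_rot"])[0]; y=R[:,1]
    j=np.degrees(np.arctan2(y[1],y[0]))%180
    # axis along the housing (jaw-90), moment about jaw line at grasp point
    p=s["position"]; tq=s["ft_torque"]; g=R[:,2]*.047
    yl=np.array([np.cos(np.radians(j)),np.sin(np.radians(j)),0])
    print("t",round(s["clock"],2),"p",(p*1000).round(1),"jaw",round(j,2),"tilt",R[:,2].round(3),"F",s["force"].round(2),"T",tq.round(3),"Mjaw@tcp",round(tq@yl,3),"Mjaw@grasp",round((tq-np.cross(g,s["force"]))@yl,3),"w",round(s["width"]*91.8,1))
E
python3 -c "
from h import *
st()
im,d=arm.get_image('scene'); im2,_=arm.get_image('top')
cv2.imwrite('pics/s1.png',np.hstack([cv2.resize(im[100:300,130:330,::-1],(400,400)),cv2.resize(im2[110:250,190:330,::-1],(400,400))]))"
```

```text
t 1.8 p [454.5  32.1 171.7] jaw 97.06 tilt [-0.001 -0.002 -1.   ] F [ 0.25 -1.    0.15] T [-0.035  0.016 -0.013] Mjaw@tcp 0.02 Mjaw@grasp 0.026 w 92.2
```

View pics/s1.png

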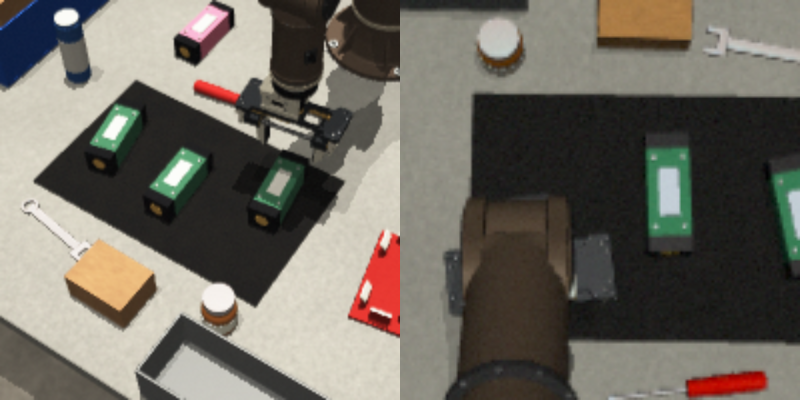

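The gripper is straddling the near half of housing A, centred on it, with the other housings clear. Next: lower and close at 15 N.

carry_out(plan=[[0,0,-3,0,9.18],[0,0,-6,0,9.18],[0,0,-8,0,9.18],[0,0,-9,0,9.18],[0,0,-9.7,0,9.18],[0,0,-9.7,0,7.5],[0,0,-9.7,0,6.2],[0,0,-9.7,0,5.6],[0,0,-9.7,0,5.2],[0,0,-9.7,0,5.0],[0,0,-9.7,0,5.0],[0,0,-9.7,0,5.0]], squeeze=15)

```text
clock: 3.1
position: [0.4557, 0.0318, 0.0763]
ee_rot: [-0.192, 3.133, -0.002]
force: [-0.9, -3.1, 6.8]
width: 0.585
```

```bash
python3 -c "
from h import *
st()"
```

```text
t 3.1 p [455.7  31.8  76.3] jaw 97.02 tilt [ 0.003 -0.001 -1.   ] F [-0.94 -3.09  6.84] T [-0.742  0.166 -0.105] Mjaw@tcp 0.256 Mjaw@grasp 0.195 w 53.7
```

carry_out(plan=[[0.05,0.0,0.2,0,5.0],[0.15,0.02,0.6,0,5.0],[0.3,0.04,1.0,0,5.0],[0.45,0.05,1.5,0,5.0],[0.6,0.08,1.96,0,5.0],[0.6,0.08,1.96,0,5.0],[0.6,0.08,1.96,0,5.0]])

```text
clock: 3.8
position: [0.4618, 0.0327, 0.096]
ee_rot: [-0.192, 3.133, -0.002]
force: [-1.0, -0.5, -5.7]
width: 0.588
```

```bash
python3 -c "
from h import *
st()
im,d=arm.get_image('scene')
cv2.imwrite('pics/s2.png',cv2.resize(im[160:240,240:320,::-1],(500,500),interpolation=2))"
```

```text
t 3.8 p [461.8  32.7  96. ] jaw 97.03 tilt [ 0.003 -0.001 -1.   ] F [-0.99 -0.49 -5.72] T [-0.046  0.272 -0.007] Mjaw@tcp 0.276 Mjaw@grasp 0.226 w 54.0
```

View pics/s2.png

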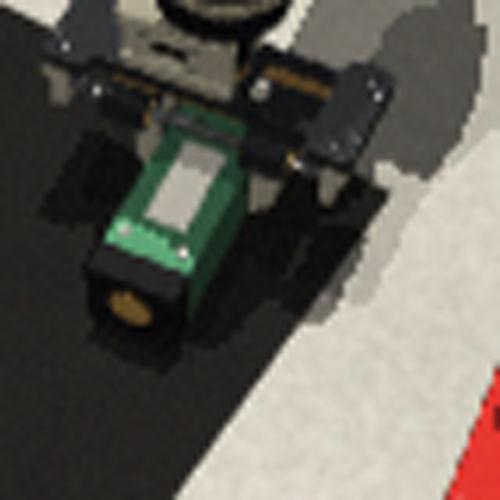

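The 15 N grip carries the whole housing level: F is about 5.7 N and the moment is W x 40 mm. I'll lower it and use a lighter grip so it can pivot.

carry_out(plan=[[-0.1,0,-0.5,0,5.0],[-0.3,-0.03,-1.0,0,5.0],[-0.5,-0.06,-1.5,0,5.0],[-0.6,-0.08,-1.8,0,5.0],[-0.6,-0.08,-1.9,0,5.0],[-0.6,-0.08,-1.9,0,5.0],[-0.5,-0.06,-1.6,0,5.0],[-0.4,-0.05,-1.2,0,5.0],[-0.25,-0.03,-0.7,0,5.0],[0,0,0,0,5.0],[0,0,0,0,5.0]], squeeze=8)

```text
clock: 4.95
position: [0.4624, 0.0328, 0.0968]
ee_rot: [-0.192, 3.132, -0.002]
force: [0.0, -0.6, -2.3]
width: 0.588
```

```bash
python3 -c "
from h import *
st()"
```

```text
t 4.95 p [462.4  32.8  96.8] jaw 97.02 tilt [ 0.004 -0.001 -1.   ] F [ 0.02 -0.63 -2.29] T [ 0.032  0.026 -0.014] Mjaw@tcp 0.022 Mjaw@grasp 0.018 w 54.0
```

```bash
cat >> h.py <<'E'
def profile(cx,cy,ang,n="scene"):
    im,d=arm.get_image(n); P=world(n,d); a=np.radians(ang)
    q=P[...,:2]-[cx,cy]; u=q@[np.cos(a),np.sin(a)]; v=q@[-np.sin(a),np.cos(a)]
    k=(d>0)&(abs(v)<.018)&(P[...,2]<.15)
    h=cv2.cvtColor(im,cv2.COLOR_RGB2HSV); 
    for lo in np.arange(-.08,.09,.02):
        m=k&(u>lo)&(u<lo+.02)
        if m.sum()>3: print("u",round(lo+.01,3),"z med/max mm",(np.percentile(P[...,2][m],[50,95])*1000).round(1),end=";")
    print()
E
python3 -c "
from h import *
profile(.4946,.037,6.9)"
```

```text
u -0.05 z med/max mm [ 74.1 142.9];u -0.03 z med/max mm [ 70.2 141.6];u -0.01 z med/max mm [113.5 147.2];u 0.01 z med/max mm [ 64.9 112.3];u 0.03 z med/max mm [62. 65.];u 0.05 z med/max mm [57.7 61.8];u 0.07 z med/max mm [50.4 58.2];u 0.09 z med/max mm [ 8.1 55.4];
```

The depth profile gives a slope of about 10 degrees with the far end on the mat, as intended. Continuing to about 30 degrees.

carry_out(plan=[[0.2,0.02,0.5,0,5.0],[0.5,0.06,1.0,0,5.0],[0.8,0.1,1.5,0,5.0],[1.1,0.13,2.0,0,5.0],[1.4,0.17,2.45,0,5.0],[1.75,0.21,2.9,0,5.0],[2.05,0.25,3.25,0,5.0],[2.35,0.28,3.6,0,5.0],[2.35,0.28,3.6,0,5.0],[2.35,0.28,3.6,0,5.0],[2.35,0.28,3.6,0,5.0]])

```text
clock: 6.1
position: [0.486, 0.0356, 0.1325]
ee_rot: [-0.192, 3.131, -0.002]
force: [0.1, -0.7, -2.8]
width: 0.591
```

```bash
python3 -c "
from h import *
st()
profile(.4946,.037,6.9)"
```

```text
t 6.1 p [486.   35.6 132.5] jaw 97.03 tilt [ 0.005 -0.001 -1.   ] F [ 0.09 -0.7  -2.83] T [ 0.142 -0.234  0.024] Mjaw@tcp -0.249 Mjaw@grasp -0.25 w 54.2
u -0.03 z med/max mm [ 56.1 139.2];u -0.01 z med/max mm [108.4 116. ];u 0.01 z med/max mm [ 97.2 146.2];u 0.03 z med/max mm [ 86.1 145.3];u 0.05 z med/max mm [73.9 80.6];u 0.07 z med/max mm [62.3 70.9];u 0.09 z med/max mm [45.2 58.6];
```

Tilted 31 degrees. Lowering it back smoothly, then opening.

carry_out(plan=[[-0.35,-0.04,-0.4,0,5.0],[-0.7,-0.08,-0.85,0,5.0],[-1.05,-0.12,-1.35,0,5.0],[-1.4,-0.17,-1.85,0,5.0],[-1.7,-0.2,-2.35,0,5.0],[-1.95,-0.23,-2.85,0,5.0],[-2.2,-0.26,-3.35,0,5.0],[-2.4,-0.29,-3.85,0,5.0],[-2.6,-0.31,-4.35,0,5.0],[-2.8,-0.34,-4.85,0,5.0],[-2.95,-0.36,-5.3,0,5.0],[-3.03,-0.37,-5.6,0,5.0],[-3.03,-0.37,-5.7,0,5.0],[-3.03,-0.37,-5.7,0,5.0],[-3.03,-0.37,-5.7,0,6.5],[-3.03,-0.37,-5.7,0,8],[-3.03,-0.37,-5.6,0,9.18],[-3.03,-0.37,-5.6,0,9.18]])

```text
clock: 7.95
position: [0.4557, 0.0319, 0.0765]
ee_rot: [-0.192, 3.131, -0.002]
force: [-0.8, -0.4, 0.3]
width: 0.886
```

```bash
python3 -c "
from h import *
st()
profile(.4946,.037,6.9)"
```

```text
t 7.95 p [455.7  31.9  76.5] jaw 97.03 tilt [ 0.005 -0.001 -1.   ] F [-0.78 -0.4   0.29] T [ 0.063 -0.029 -0.014] Mjaw@tcp -0.036 Mjaw@grasp -0.075 w 81.4
u -0.07 z med/max mm [ 86.4 123.1];u -0.05 z med/max mm [ 54.9 133.8];u -0.03 z med/max mm [ 54.7 133.6];u -0.01 z med/max mm [107.6 143.6];u 0.01 z med/max mm [52.6 59.3];u 0.03 z med/max mm [53.  56.8];u 0.05 z med/max mm [52.8 57.6];u 0.07 z med/max mm [37.8 55.3];u 0.09 z med/max mm [2.6 7.1];
```

carry_out(plan=[[0.8,0.1,0,0,9.18],[2,0.24,0,0,9.18],[3.2,0.38,0,0,9.18],[3.95,0.48,-0.1,0,9.18],[3.95,0.48,-0.1,0,9.18],[3.95,0.48,-0.1,0,7],[3.95,0.48,-0.1,0,5.8],[3.95,0.48,-0.1,0,5.2],[3.95,0.48,-0.1,0,5],[3.95,0.48,-0.1,0,5],[3.95,0.48,0.2,0,5],[3.95,0.48,0.8,0,5],[3.95,0.48,1.6,0,5],[3.95,0.48,2.4,0,5],[3.95,0.48,2.9,0,5],[3.95,0.48,2.9,0,5],[3.95,0.48,2.9,0,5],[3.95,0.48,2.9,0,5]], squeeze=25)

```text
clock: 9.8
position: [0.4949, 0.0367, 0.1053]
ee_rot: [-0.192, 3.131, -0.002]
force: [0.3, -0.2, -6.2]
width: 0.59
```

```bash
python3 -c "
from h import *
st()
profile(.4946,.037,6.9)
st()"
```

```text
t 9.8 p [494.9  36.7 105.3] jaw 97.03 tilt [ 0.004 -0.001 -1.   ] F [ 0.26 -0.19 -6.17] T [ 0.04   0.023 -0.047] Mjaw@tcp 0.018 Mjaw@grasp 0.028 w 54.2
u -0.05 z med/max mm [83.8 85.9];u -0.03 z med/max mm [ 80.8 131.4];u -0.01 z med/max mm [ 83.5 147.8];u 0.01 z med/max mm [ 82.4 147. ];u 0.03 z med/max mm [ 89.8 145.2];u 0.05 z med/max mm [81.  85.5];u 0.07 z med/max mm [57.1 84.5];u 0.09 z med/max mm [2.8 7.3];
t 9.85 p [494.9  36.7 105.2] jaw 97.03 tilt [ 0.004 -0.001 -1.   ] F [-0.19 -0.56 -6.35] T [ 0.051  0.041 -0.059] Mjaw@tcp 0.034 Mjaw@grasp 0.021 w 53.9
```

```bash
cat >> h.py <<'E'
def avgM(n=6):
    L=[]
    for i in range(n):
        arm.get_image("top"); s=arm.observe(); R=cv2.Rodrigues(s["ee_rot"])[0]; y=R[:,1]*np.sign(R[1,1])
        L.append([s["ft_torque"]@y,(s["ft_torque"]-np.cross(R[:,2]*.047,s["force"]))@y,s["force"][2]])
    print("M tcp, grasp, Fz",np.mean(L,0).round(3),"sd",np.std(L,0).round(3))
def ends(cx,cy,ang,z,n="top"):
    im,d=arm.get_image(n); return im
E
python3 -c "
from h import *
avgM()
im,d=arm.get_image('scene')
cv2.imwrite('pics/s3.png',cv2.resize(im[160:240,240:320,::-1],(500,500),interpolation=2))"
```

```text
M tcp, grasp, Fz [ 9.000e-03 -1.000e-03 -6.303e+00] sd [0.025 0.025 0.478]
```

View pics/s3.png

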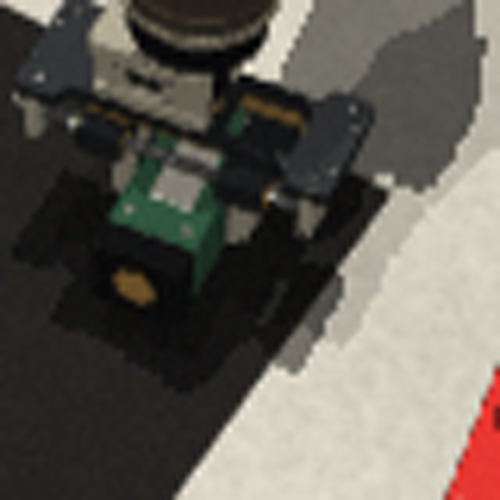

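Housing A is held level at mid-length with M ≈ 0.01 N m, where a faulty one would read 0.08 or more, so it is sound. Laying it back and going on to B.

carry_out(plan=[[0,0,-0.8,0,5],[0,0,-1.6,0,5],[0,0,-2.3,0,5],[0,0,-2.7,0,5],[0,0,-2.9,0,5],[0,0,-2.95,0,5],[0,0,-2.95,0,5],[0,0,-2.95,0,6.5],[0,0,-2.95,0,8],[0,0,-2.95,0,9.18],[0,0,-2.95,0,9.18],[0,0,0,0,9.18],[0,0,4,0,9.18],[0,0,7,-0.02,9.18],[1,-4,7,-0.04,9.18],[2.2,-8.5,7,-0.06,9.18],[3.2,-13,7,-0.082,9.18],[4.2,-17.2,5,-0.082,9.18],[4.2,-17.2,4,-0.082,9.18],[4.2,-17.2,4,-0.082,9.18]])

```text
clock: 12.2
position: [0.5361, -0.1363, 0.144]
ee_rot: [-0.06, 3.139, -0.002]
force: [0.2, -0.2, -0.6]
width: 1.001
```

```bash
python3 -c "
from h import *
from meas2 import rects
st(); avgM(4)
im,d=arm.get_image('top'); rects('top',im,.053,'green')
profile(.4946,.037,6.9)"
```

```text
t 12.2 p [ 536.1 -136.3  144. ] jaw 92.18 tilt [ 0.002 -0.001 -1.   ] F [ 0.17 -0.17 -0.59] T [0.013 0.048 0.014] Mjaw@tcp 0.047 Mjaw@grasp 0.055 w 91.9
M tcp, grasp, Fz [0.002 0.017 0.424] sd [0.013 0.008 0.547]
top green centre 494.9 37.8 size 112.4 58.3 ang 7.0
top green centre 550.8 -297.9 size 113.0 59.3 ang 11.8
u -0.07 z med/max mm [53.1 56.8];u -0.05 z med/max mm [52.6 55.5];u -0.03 z med/max mm [53.2 56.7];u -0.01 z med/max mm [53.3 57.1];u 0.01 z med/max mm [52.6 57.8];u 0.03 z med/max mm [54.  57.5];u 0.05 z med/max mm [53.1 56.7];u 0.07 z med/max mm [37.8 56.5];u 0.09 z med/max mm [3.9 8.5];
```

carry_out(plan=[[0,0,-2.5,0,9.18],[0,0,-5,0,9.18],[0,0,-6.3,0,9.18],[0,0,-6.8,0,9.18],[0,0,-6.8,0,9.18],[0,0,-6.8,0,7.5],[0,0,-6.8,0,6.2],[0,0,-6.8,0,5.6],[0,0,-6.8,0,5.2],[0,0,-6.8,0,5.0],[0,0,-6.8,0,5.0],[0.12,0,-6.3,0,5.0],[0.26,0.01,-5.8,0,5.0],[0.44,0.02,-5.3,0,5.0],[0.62,0.02,-4.84,0,5.0],[0.84,0.03,-4.4,0,5.0],[1.06,0.04,-3.9,0,5.0],[1.06,0.04,-3.9,0,5.0],[1.06,0.04,-3.9,0,5.0]], squeeze=8)

```text
clock: 14.4
position: [0.5486, -0.1336, 0.1074]
ee_rot: [-0.067, 3.134, -0.002]
force: [-0.5, 0.4, -2.9]
width: 0.589
```

```bash
python3 -c "
from h import *
st()
profile(.5768,-.134,2.3)"
```

```text
t 14.4 p [ 548.6 -133.6  107.4] jaw 92.46 tilt [ 0.007 -0.001 -1.   ] F [-0.45  0.36 -2.91] T [ 0.105 -0.24   0.037] Mjaw@tcp -0.245 Mjaw@grasp -0.266 w 54.1
u -0.05 z med/max mm [ 90.6 148.9];u -0.03 z med/max mm [ 83.  142.1];u -0.01 z med/max mm [ 78.9 148.7];u 0.01 z med/max mm [ 73.  125.7];u 0.03 z med/max mm [66.9 70.9];u 0.05 z med/max mm [60.  65.5];u 0.07 z med/max mm [54.3 60. ];u 0.09 z med/max mm [ 6.2 55.4];
```

carry_out(plan=[[0.26,0.01,0.45,0,5.0],[0.52,0.02,0.88,0,5.0],[0.75,0.03,1.25,0,5.0],[0.98,0.04,1.56,0,5.0],[1.3,0.05,1.95,0,5.0],[1.5,0.06,2.2,0,5.0],[1.5,0.06,2.2,0,5.0],[1.5,0.06,2.2,0,5.0],[1.5,0.06,2.2,0,5.0]])

```text
clock: 15.35
position: [0.5638, -0.133, 0.1293]
ee_rot: [-0.067, 3.134, -0.002]
force: [0.5, 0.1, -1.8]
width: 0.59
```

```bash
python3 -c "
from h import *
st()
profile(.5768,-.134,2.3)"
```

```text
t 15.35 p [ 563.8 -133.   129.3] jaw 92.46 tilt [ 0.007 -0.001 -1.   ] F [ 0.48  0.1  -1.76] T [ 0.225 -0.223 -0.003] Mjaw@tcp -0.232 Mjaw@grasp -0.21 w 54.1
u -0.05 z med/max mm [2.  8.7];u -0.03 z med/max mm [  7.3 116.5];u -0.01 z med/max mm [ 99.6 110.8];u 0.01 z med/max mm [ 93.1 147.4];u 0.03 z med/max mm [81.2 87.1];u 0.05 z med/max mm [72.4 79.6];u 0.07 z med/max mm [59.9 69.4];u 0.09 z med/max mm [45.6 56. ];
```

carry_out(plan=[[-0.35,0,-0.4,0,5.0],[-0.7,-0.03,-0.85,0,5.0],[-1.0,-0.04,-1.3,0,5.0],[-1.3,-0.05,-1.8,0,5.0],[-1.55,-0.06,-2.3,0,5.0],[-1.8,-0.07,-2.8,0,5.0],[-2.0,-0.08,-3.3,0,5.0],[-2.2,-0.09,-3.8,0,5.0],[-2.4,-0.1,-4.3,0,5.0],[-2.53,-0.1,-4.75,0,5.0],[-2.63,-0.1,-5.1,0,5.0],[-2.68,-0.1,-5.3,0,5.0],[-2.68,-0.1,-5.4,0,5.0],[-2.68,-0.1,-5.4,0,5.0],[-2.68,-0.1,-5.4,0,6.5],[-2.68,-0.1,-5.35,0,8],[-2.68,-0.1,-5.3,0,9.18],[-2.68,-0.1,-5.3,0,9.18]])

```text
clock: 17.2
position: [0.537, -0.134, 0.0763]
ee_rot: [-0.067, 3.134, -0.002]
force: [-0.6, 0.2, -0.6]
width: 0.886
```

```bash
python3 -c "
from h import *
st()
profile(.5768,-.134,2.3)"
```

```text
t 17.2 p [ 537.  -134.    76.3] jaw 92.46 tilt [ 0.007 -0.001 -1.   ] F [-0.55  0.23 -0.57] T [ 0.029  0.004 -0.036] Mjaw@tcp 0.003 Mjaw@grasp -0.023 w 81.4
u -0.07 z med/max mm [ 52.5 100.2];u -0.05 z med/max mm [ 57.4 135.2];u -0.03 z med/max mm [ 97.5 144.7];u -0.01 z med/max mm [ 96.5 142. ];u 0.01 z med/max mm [52.9 59.1];u 0.03 z med/max mm [52.6 56.7];u 0.05 z med/max mm [52.9 57.5];u 0.07 z med/max mm [39.3 55.8];u 0.09 z med/max mm [3.3 5.5];
```

Flat again. Regripping at mid-length with 25 N to weigh the moment.

carry_out(plan=[[0.8,0.03,0,0,9.18],[2,0.08,0,0,9.18],[3.2,0.12,0,0,9.18],[4.0,0.15,-0.05,0,9.18],[4.0,0.15,-0.05,0,9.18],[4.0,0.15,-0.05,0,7],[4.0,0.15,-0.05,0,5.8],[4.0,0.15,-0.05,0,5.2],[4.0,0.15,-0.05,0,5],[4.0,0.15,-0.05,0,5],[4.0,0.15,0.2,0,5],[4.0,0.15,0.8,0,5],[4.0,0.15,1.6,0,5],[4.0,0.15,2.4,0,5],[4.0,0.15,2.9,0,5],[4.0,0.15,2.9,0,5],[4.0,0.15,2.9,0,5],[4.0,0.15,2.9,0,5]], squeeze=25)

```text
clock: 19.05
position: [0.5767, -0.1324, 0.105]
ee_rot: [-0.067, 3.134, -0.002]
force: [-0.8, 1.1, -5.6]
width: 0.586
```

```bash
python3 -c "
from h import *
st(); avgM()
profile(.5768,-.134,2.3)"
```

```text
t 19.05 p [ 576.7 -132.4  105. ] jaw 92.46 tilt [ 0.007 -0.001 -1.   ] F [-0.84  1.1  -5.63] T [0.045 0.088 0.016] Mjaw@tcp 0.086 Mjaw@grasp 0.047 w 53.8
M tcp, grasp, Fz [ 0.105  0.103 -5.582] sd [0.029 0.025 0.572]
u -0.07 z med/max mm [82.4 86.1];u -0.05 z med/max mm [81.  84.6];u -0.03 z med/max mm [81.9 85.4];u -0.01 z med/max mm [ 81.2 147.1];u 0.01 z med/max mm [ 83.2 148.8];u 0.03 z med/max mm [ 85.1 146. ];u 0.05 z med/max mm [81.8 85.6];u 0.07 z med/max mm [54.2 84.4];u 0.09 z med/max mm [2.5 6.8];
```

B reads M ≈ 0.105 N m against 0.009 for A, in the direction expected with the piece at the far end, so B is the faulty one. Before moving to the cradle I'll measure where B sits in the grip and cross-check the cameras against A's known grip line.

Run:
```python
from h import *
from meas2 import onplane
def plate(n,im,x,y,z,r=.045):
    S=4; big=cv2.resize(im,None,fx=S,fy=S,interpolation=cv2.INTER_CUBIC); h=cv2.cvtColor(big,cv2.COLOR_RGB2HSV)
    v,u=np.nonzero((h[...,1]<70)&(h[...,2]>140)); p=onplane(n,np.c_[(u+.5)/S-.5,(v+.5)/S-.5],z)[:,:2]
    q=p[np.hypot(*(p-[x,y]).T)<r]; (c,s,t)=cv2.minAreaRect((q*1000).astype(np.float32))
    print(n,"plate",np.round(q.mean(0)*1000,1),"rect",np.round(c,1),np.round(s,1),len(q))
for n in("top","scene"):
    f=np.load("pics/%s0.npz"%n)["im"]
    for x,y in((.495,.037),(.577,-.133)): plate(n,f,x,y,.0535)
    im,d=arm.get_image(n); plate(n,im,.495,.037,.0535)
    P=world(n,d); p=P[d>0]
    # far end faces: held B (z .04-.075) and A on mat (z .012-.045)
    for nm,c,a,zl,zh in(("B held",(.5767,-.1324),2.46,.042,.072),("A",(.4949,.0367),7.03,.014,.042)):
        a=np.radians(a); q=p[:,:2]-c; u=q@[np.cos(a),np.sin(a)]; v=q@[-np.sin(a),np.cos(a)]
        m=(abs(v)<.02)&(p[:,2]>zl)&(p[:,2]<zh)&(abs(u-.075)<.02)
        if m.sum()>5: print(n,nm,"far face u",np.median(u[m]).round(4),m.sum())
    # cradle end plate height check
```

```text
top plate [494.6  35.3] rect [494.9  37.8] [84.8 32.3] 2080
top plate [ 577.2 -132.3] rect [ 577. -132.] [82.5 36.8] 2029
top plate [495.   37.6] rect [500.2  36.6] [73.1 34.1] 2082
scene plate [495.   34.6] rect [494.9  36.5] [85.1 34.5] 1762
scene plate [ 577.3 -133.2] rect [ 577.3 -133.8] [84.  39.5] 1740
scene plate [495.2  36.8] rect [494.5  37.5] [84.2 40.5] 1777
scene B held far face u 0.0751 43
scene A far face u 0.0758 44
```

The scene camera agrees with the tool to about 0.5 mm. B is centred in the grip to about 1 mm. Cradle target: (543.2, 296.0), yaw 9.5°. Carrying it over.

carry_out(plan=[[0,0,2,0,5],[0,0,5,0,5],[0,1,8,0.01,5],[-0.2,3.5,10,0.02,5],[-0.5,7,10.5,0.03,5],[-0.8,11,10.5,0.04,5],[-1.1,15,10.5,0.05,5],[-1.4,19,10.5,0.06,5],[-1.8,23,10.5,0.07,5],[-2.1,27,10.5,0.08,5],[-2.4,31,10.5,0.09,5],[-2.8,35,10.5,0.1,5],[-3.1,39,9.5,0.11,5],[-3.3,41.5,8,0.12,5],[-3.35,42.6,6.5,0.123,5],[-3.35,42.84,5,0.123,5],[-3.35,42.84,4,0.123,5],[-3.35,42.84,4,0.123,5],[-3.35,42.84,4,0.123,5]])

```text
clock: 21.4
position: [0.5441, 0.2941, 0.1453]
ee_rot: [-0.256, 3.124, -0.003]
force: [0.3, 0.2, -4.6]
width: 0.587
```

Run:
```python
from h import *
st()
ims=[]
for n in("scene","top"):
    im,d=arm.get_image(n); ims.append(cv2.resize((im[195:285,285:375] if n=="scene" else im[140:230,120:210])[:,:,::-1],(400,400),interpolation=2))
    if n=="scene":
        P=world(n,d);p=P[d>0];a=np.radians(9.5);q=p[:,:2]-arm.observe()["position"][:2];u=q@[np.cos(a),np.sin(a)]; v=q@[-np.sin(a),np.cos(a)]
        m=(abs(v)<.02)&(p[:,2]>.08)&(p[:,2]<.11)&(abs(u-.075)<.02);print("far face",np.median(u[m]),m.sum())
cv2.imwrite("pics/s4.png",np.hstack(ims))
```

```text
t 21.4 p [544.1 294.1 145.3] jaw 99.36 tilt [ 0.007 -0.001 -1.   ] F [ 0.35  0.15 -4.64] T [ 0.03   0.1   -0.011] Mjaw@tcp 0.094 Mjaw@grasp 0.11 w 53.8
far face 0.07488583273646542 65
```

View pics/s4.png

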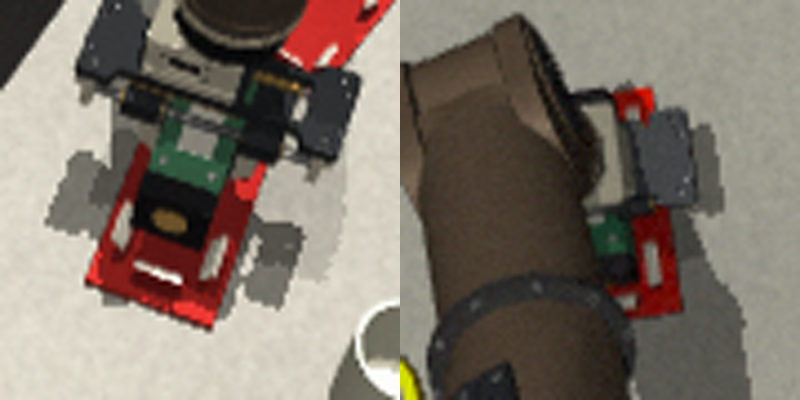

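The housing is over the large cradle and aligned, and the moment still reads about 0.1. Correcting +2 mm in y and lowering slowly.

carry_out(plan=[[-0.1,0.19,-0.5,0.002,5],[-0.1,0.19,-1.2,0.002,5],[-0.1,0.19,-1.9,0.002,5],[-0.1,0.19,-2.5,0.002,5],[-0.1,0.19,-3.0,0.002,5],[-0.1,0.19,-3.4,0.002,5],[-0.1,0.19,-3.8,0.002,5],[-0.1,0.19,-4.2,0.002,5],[-0.1,0.19,-4.2,0.002,5],[-0.1,0.19,-4.2,0.002,5]])

```text
clock: 22.5
position: [0.5433, 0.2969, 0.1041]
ee_rot: [-0.26, 3.122, -0.001]
force: [-0.2, 0.4, -4.9]
width: 0.586
```

```bash
python3 -c "
from h import *
st();arm.get_image('top');st()"
```

```text
t 22.5 p [543.3 296.9 104.1] jaw 99.52 tilt [ 0.008  0.    -1.   ] F [-0.23  0.38 -4.94] T [ 0.036  0.133 -0.   ] Mjaw@tcp 0.126 Mjaw@grasp 0.116 w 53.8
t 22.55 p [543.4 296.9 104.2] jaw 99.52 tilt [ 0.009  0.    -1.   ] F [-0.68 -0.38 -6.76] T [-0.018  0.079  0.011] Mjaw@tcp 0.081 Mjaw@grasp 0.043 w 53.9
```

No contact load so far. Lowering the remaining ~21 mm.

carry_out(plan=[[0,-0.05,-0.3,0,5],[0,-0.05,-0.6,0,5],[0,-0.05,-0.9,0,5],[0,-0.05,-1.2,0,5],[0,-0.05,-1.5,0,5],[0,-0.05,-1.75,0,5],[0,-0.05,-1.9,0,5],[0,-0.05,-2.0,0,5],[0,-0.05,-2.0,0,5]])

```text
clock: 23.45
position: [0.5434, 0.2964, 0.0841]
ee_rot: [-0.26, 3.122, -0.001]
force: [-0.2, 0.0, -6.3]
width: 0.586
```

```bash
python3 -c "
from h import *
st();arm.get_image('top');st()"
```

```text
t 23.45 p [543.4 296.4  84.1] jaw 99.52 tilt [ 0.008  0.    -1.   ] F [-0.21  0.02 -6.3 ] T [ 0.     0.092 -0.005] Mjaw@tcp 0.091 Mjaw@grasp 0.078 w 53.8
t 23.5 p [543.4 296.5  84.2] jaw 99.52 tilt [ 0.009  0.    -1.   ] F [ 0.21  0.28 -5.63] T [0.045 0.151 0.013] Mjaw@tcp 0.142 Mjaw@grasp 0.152 w 53.7
```

Still hanging freely and almost home, so a final slow millimetre or two, then release.

carry_out(plan=[[0,0,-0.05,0,5],[0,0,-0.1,0,5],[0,0,-0.15,0,5],[0,0,-0.2,0,5],[0,0,-0.2,0,5]])

```text
clock: 24.0
position: [0.5436, 0.2965, 0.0832]
ee_rot: [-0.26, 3.122, 0.0]
force: [-3.8, -1.9, 6.7]
width: 0.585
```

```bash
python3 -c "
from h import *
st();arm.get_image('top');st()"
```

```text
t 24.0 p [543.6 296.5  83.2] jaw 99.51 tilt [ 0.009  0.001 -1.   ] F [-3.85 -1.9   6.68] T [-0.461  0.983 -0.062] Mjaw@tcp 1.046 Mjaw@grasp 0.855 w 53.7
t 24.05 p [543.5 296.5  83.2] jaw 99.51 tilt [ 0.009  0.001 -1.   ] F [-3.1  -1.27  6.11] T [-0.521  1.001 -0.013] Mjaw@tcp 1.074 Mjaw@grasp 0.922 w 53.7
```

Contact came at z = 83.2 mm, the height expected for fully home. Opening and withdrawing.

carry_out(plan=[[0,0,0.05,0,5.6],[0,0,0.05,0,6.5],[0,0,0.05,0,7.5],[0,0,0.05,0,8.5],[0,0,0.1,0,9.18],[0,0,0.1,0,9.18],[0,0,1,0,9.18],[0,0,3,0,9.18],[0,0,7,0,9.18],[0,0,11,0,9.18],[-4,-3,14,0,9.18],[-8,-7,16,0,9.18],[-12,-11,18,0,9.18],[-12,-16,18,0,9.18],[-12,-21,18,0,9.18],[-12,-26,18,0,9.18],[-12,-28,18,0,9.18],[-12,-28,18,0,9.18]])

```text
clock: 25.85
position: [0.423, 0.0111, 0.2642]
ee_rot: [-0.247, 3.122, -0.001]
force: [-0.1, 0.2, -0.3]
width: 0.996
```

Run:
```python
from h import *
from meas2 import rects
st()
profile(.5436,.2965,9.5); profile(.5436,.2965,9.5,"top")
for n in("top","scene"):
    im,d=arm.get_image(n); rects(n,im,.060,"green"); cv2.imwrite("pics/f_%s.png"%n,im[:,:,::-1])
t=cv2.imread("pics/f_top.png");s=cv2.imread("pics/f_scene.png")
cv2.imwrite("pics/f.png",np.hstack([cv2.resize(t[135:255,130:350],(440,400),interpolation=2),cv2.resize(s[190:290,280:380],(350,400),interpolation=2)]))
```

```text
t 25.85 p [423.   11.1 264.2] jaw 99.06 tilt [ 0.01  0.   -1.  ] F [-0.11  0.24 -0.33] T [0.081 0.001 0.039] Mjaw@tcp -0.012 Mjaw@grasp -0.015 w 91.4
u -0.07 z med/max mm [59.7 63.7];u -0.05 z med/max mm [59.8 63.6];u -0.03 z med/max mm [60.  63.5];u -0.01 z med/max mm [59.6 62.5];u 0.01 z med/max mm [60.8 63.8];u 0.03 z med/max mm [59.4 63.5];u 0.05 z med/max mm [59.2 62.4];u 0.07 z med/max mm [55.8 62.4];u 0.09 z med/max mm [12.7 43.8];
u -0.07 z med/max mm [58.9 67.9];u -0.05 z med/max mm [59.  66.4];u -0.03 z med/max mm [60.9 68.6];u -0.01 z med/max mm [59.2 67.8];u 0.01 z med/max mm [60.3 68.1];u 0.03 z med/max mm [60.1 69.5];u 0.05 z med/max mm [60.4 68.2];u 0.07 z med/max mm [61.1 69.6];u 0.09 z med/max mm [42.4 53.1];
top green centre 550.1 -296.8 size 113.1 59.3 ang 11.6
top green centre 543.6 295.5 size 112.8 56.4 ang 9.6
scene green centre 542.7 296.9 size 113.8 53.8 ang 9.5
scene green centre 503.9 45.0 size 123.1 66.9 ang 6.7
scene green centre 561.0 -283.1 size 131.7 77.4 ang 12.2
```

View pics/f.png

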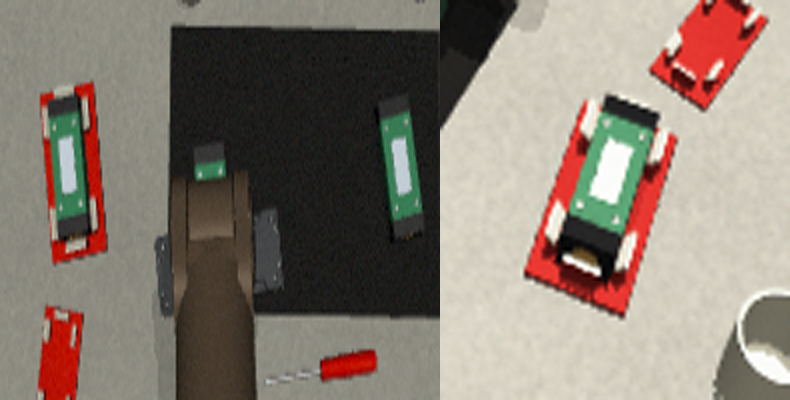

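B is seated level in the large cradle with its top at 60 mm (10 + 50), and everything else is in place. Handing in.

```bash
python3 -c "
from cell import arm
print(arm.sign_off())"
```

```text
the job is handed in; nothing more can be done
None
```

The faulty housing is the middle one on the mat, which I called B. It now sits in the large red quarantine cradle, and I handed the job in at about 26 s of the 72 s allowed.

The arm cannot tilt its tool. I gripped each housing lightly near one end and lifted, so the far end stayed on the mat and the housing tipped end-down by about 28–31°. Then I laid it flat, regripped at mid-length, lifted it level and read the moment:

| Housing | Moment held level (N m) | Result |
|---|---|---|
| A (left on the mat, as the robot faces it) | 0.01 | Sound; laid back flat about 2 mm from where it lay |
| B (middle) | 0.105 | Faulty; piece had slid to the far end |
| C (right) | Not measured | Not touched, since B was already found |

**Last checks:**
- **Seating:** in both cameras B's top is level at about 60 mm (10 mm base plus 50 mm housing), so it is fully home. It is centred and in line with the cradle to about 1 mm.
- **Gripper:** it is open, well clear and reads no load.
- **Bystanders:** those visible in the last view had not moved.

**Imperfect readings:**
- **First tilt:** the first try on A, at 15 N, lifted it almost level instead of tipping it. I set it down and used 8 N.
- **Moment noise:** single readings scattered by about 0.025 N m, so the values above are averages of six. I did not rock B the other way to confirm.
- **Touchdown:** the wrist briefly read about 7 N and 1 N m when B met the cradle base, before I let go.

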